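# Sauce tub through the returns-bin flap

### The arm

A 6-joint arm with a two-finger parallel gripper is mounted at the origin on the work surface. World frame = base frame: x ahead of the robot, y to its left, z up, the work surface at z = 0. Lengths are in m, angles in rad, forces in N, time in s.
With the tool pointing down it reaches from about 0.375 to 0.975 m from the base axis. Payload 3.8 kg.
Tool frame: the origin (TCP) lies at the very end of the fingers, on their centre line; the grasp point (between the pads) lies 19 mm behind it; z points along the fingers, y is the direction in which the jaws open and shut (so a half turn about z gives the same grasp; the last joint's range is limited). The gripper opens to 85 mm and grips with 20 to 120 N. Pads are 22 mm wide; open, the fingers measure 114 mm over their backs; the gripper's body (76 mm by 85 mm) begins 54 mm behind the grasp point. The pads swing forward as they close: fully open they stand 13 mm farther back than shut.
Start: joints at [-1.364, 0.264, 1.604, -0, 1.274, -0.037], TCP at [0.163, -0.655, 0.231] pointing down, gripper open.
Joint ranges: [-2.63, 2.63], [-0.94, 2.18], [0.31, 2.57], [-1.31, 4.45], [0, 2.66], [-2.55, 2.55]. Speed limits (rad/s): [2.57, 2.57, 3.14, 3.14, 3.14, 3.14].

### API

Orientations are given as a rotation vector (axis times angle).
In Python, from workcell import status, read_camera, camera_info, order gives the robot as it stands.
- The arm moves only by the tool move_arm, never from a script. Its argument "deltas" is a list of rows, each a list of 3 entries, a list of its own where there are three numbers: the turn, a rotation vector about the world's x, y, z as a fraction of full scale, then the shift along the world's x, y, z as a fraction of full scale, then the closure, from -1 (fully open) to 1 (shut), so that 0 is half open. A call has 1 to 20 rows; each row is the pose to reach, as a shift and turn from the pose commanded when the call began; what a row does not reach only later rows make up. Full scale, the value 1, is 0.1 m for a shift and pi/2 rad for a turn. A row lasts 1/8 s, in which the tool goes at most 62.5 mm and 10.7 degrees, less where a joint would pass 70% of its speed; a pose out of reach is approached as far as the arm can. A call with a number of a shift or a turn outside -1 to 1 is refused whole. A call with a gripper value outside its range is refused whole. The fingers move at their own pace and stop on an object; "grip_force" is the grip in N (left out, the last holds). Time passes only in rows, so rows that repeat a pose let the fingers close. It gives the time, the measured TCP pose, the force and the opening at its end, in the units of the state.
- status.read_state(): the state, without advancing time (a new reading comes with each control period).
- read_camera(name): name is "scene" or "top" or "wrist"; returns (picture, depth): 420x560x3 uint8, red, green, blue; 420x560 float32, m along the optical axis (not along the pixel's ray), 0 where there is no reading.
- camera_info(name): a dict with "K" (3x3 intrinsics, pixels), "R" (3x3) and "t" (3): a world point X has camera coordinates R X + t. Camera axes: x right, y down, z forward; pixel columns grow to the right and rows downward; lengths in m; the calibration is good to about 2 mm. The wrist camera is an equidistant fisheye: a pixel r from the principal point sees the ray r / f radians off the axis. A picture is of the moment at which its call begins: read the wrist's pose just before it. camera_info takes no time and is no camera call; for the wrist camera it gives the pose at the moment of the call.
- order.finish_job(): hands the job in, once; it reports no verdict.
The state is a dict: "time": time; "q": joint angles; "joint_vel": joint speeds; "joint_torque": joint torques, N m; "tool_pos": TCP position; "tcp_rot": TCP orientation; "wrist_force": force on the tool from outside, world axes, zero at the start; "torque": the same for the moment, N m; "width": opening from 0.0 (shut) to 1.0 (fully open).
Only numpy, scipy, OpenCV 4.12 (cv2) and the standard library are available. Lean on these libraries where they do the work, as an engineer would, in place of code of your own. Each camera call takes 0.05 s, during which the arm holds its last target. There are 200 camera calls.

### The job

Return the used rectangular sauce tub on the bin's feed shelf: with one finger push the bin's self-closing flap in and keep it open, and with the other finger push the tub along the shelf and through the opening, so that it drops into the bin while the finger is still holding the flap. Do not lift the tub and do not use the tub to shove the flap open; then withdraw so that the flap swings shut, leaving everything else where it stands.

Things in the scene. Friction and masses are not known exactly. Their poses are not given: they have to be found in the camera images.
- bin: Fixed steel countertop returns bin, 350 mm long (its x) by 250 wide (its y; all sizes in mm), hollow and empty. Origin on the worktop straight below point bin_lip; +x points from its feed shelf into its opening (roughly away from the robot), z up. Walls 4 thick; behind the opening, x = 110 to 180, the hood's flat top is 59 above the shelf.
- bin_lip (a point): Middle of the lip, the straight edge where the feed shelf ends and the opening begins, at shelf height, 130 above the worktop. The flat shelf runs from here 170 back (bin -x), 125 to each side, with 8 high rims along its two sides. The opening is the next 110 in bin +x, 75 to each side, between sloping cheeks that rise to 59 above the shelf. Axes as the bin's.
- bin_hinge (a point): Middle of the flap's hinge pin, parallel to the bin's y, 110 beyond the lip and 55 above the shelf. The flap is a flat black plate 144 wide, 119 long. Shut, it slopes from the hinge down towards the robot, its free edge at the lip, level with the shelf.
- flap (a joint): Flap angle, rad: 0 shut, grows to 1.25 as its free edge is pushed in bin +x, inward and down. Sprung: a fingertip near the shelf needs 1 to 6 N, more as it opens; let go, it shuts itself. Pushed by a fingertip 8 above the shelf, it reads near 0.3 with the finger's leading face 60 beyond the lip, 0.55 at 80, 0.75 at 92.
- tub: Used sauce tub: closed flat-lidded white plastic box, 40 mm (its x) by 60 mm (its y) by 28 mm high, about 60 g. Origin at the centre of its underside. It stands on the feed shelf in front of the opening, x roughly along the bin's x, its centre 65 to 95 mm before the lip.
- ramekin: Round steel dish, 52 mm across, 28 mm high, loose, standing near a side edge of the feed shelf; origin at the centre of its underside. Not to be moved.
- jar: Round glass jar, 44 mm across, 34 mm high, loose, standing near a side edge of the feed shelf; origin at the centre of its underside. Not to be moved.
- squeeze: Clear squeeze bottle, 60 mm across, 190 mm high, loose on the worktop beside the bin; origin at the centre of its underside. Not to be moved.
- soupbowl: White soup bowl, 150 mm across, 60 mm high, loose on the worktop beside the bin; origin at the centre of its underside. Not to be moved.
- can: Can, 74 mm across, 110 mm high, loose on the worktop beside the bin; origin at the centre of its underside. Not to be moved.
- spoon: Steel spoon, about 200 mm long, lying on the worktop right of the bin, along its own x. Not to be moved.
There are look-alikes about, which are no part of the job. What is shaped like the tub but purple or yellow is not meant.

How it is judged:
By the outcome, as a careful person would: the job done as asked, in the order asked, and still so for the second after the job is handed in, with the robot touching nothing.
It also fails if it takes over 42 s, if anything falls off the work surface, if the arm or the gripper's body presses on something with over 40 N, if the wrist force passes 120 N, or if a joint passes its speed limit or range.

## Working session

There is one attempt and no reset: what is moved stays moved. The work goes in short steps, Python scripts to look and compute and a tool call to move; the robot and the scene stay as the last step left them, time stands still between calls to the robot, and variables do not carry over. Pictures are saved under pics/ and viewed, about 8 in all and at most 12, crops included, and the job is handed in when it is done.

Besides the shell and the picture viewer there is one more tool, called after "Call:" by a JSON object that holds its "op" and its "data", one argument or row to a line. move_arm: Moves the arm, as the interface text tells. Its arguments: {"type":"object","properties":{"deltas":{"type":"array","items":{"type":"array"}},"grip_force":{"type":"number"}},"required":["deltas"]}

```bash
mkdir -p pics; python3 - <<'E'
from workcell import status, read_camera, camera_info
import cv2,numpy as np
s=status.read_state();print(s)
for n in("scene","top"):
    p,d=read_camera(n);cv2.imwrite(f"pics/{n}1.png",p[:,:,::-1]);np.savez(f"{n}1.npz",p=p,d=d,**camera_info(n))
    print(n,camera_info(n))
E
```

```text
{'time': 0.0, 'q': array([-1.36389603e+00,  2.64749439e-01,  1.60537142e+00,  1.64564476e-05,
        1.27368531e+00, -3.68401911e-02]), 'joint_vel': array([-0.00127376, -0.00308514, -0.00061101, -0.00033136, -0.0015146 ,
       -0.0013036 ]), 'joint_torque': array([-3.35186676e-03, -5.15122819e+01, -3.67311466e+01, -3.71333945e-04,
        1.30593919e-02, -5.60365578e-06]), 'tool_pos': array([ 0.16279443, -0.65432854,  0.22996591]), 'tcp_rot': array([-3.11610192e+00, -3.81643796e-01,  2.70481857e-04]), 'wrist_force': array([-0.91876129,  0.22014992, -0.4912225 ]), 'torque': array([ 0.00474247, -0.00508092,  0.00021195]), 'width': 0.997182450629972}
scene {'K': array([[465.50238019,   0.        , 285.09044458],
       [  0.        , 465.50238019, 215.31055034],
       [  0.        ,   0.        ,   1.        ]]), 'R': array([[ 0.0991796 ,  0.9949778 ,  0.01351241],
       [ 0.85619147, -0.07841008, -0.51067409],
       [-0.50704987,  0.06221766, -0.85966819]]), 't': array([-0.0551512 , -0.4172321 ,  1.50672992])}
top {'K': array([[427.02472362,   0.        , 279.48302543],
       [  0.        , 427.02472362, 203.90632413],
       [  0.        ,   0.        ,   1.        ]]), 'R': array([[ 0.00633689, -0.99993939, -0.00900299],
       [-0.99633725, -0.00554578, -0.08533074],
       [ 0.08527564,  0.00951075, -0.996312  ]]), 't': array([-0.00849754,  0.53874222,  1.31397505])}
```

View pics/top1.png

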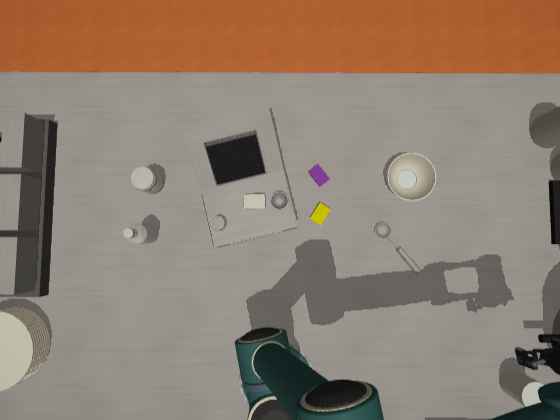

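View pics/scene1.png

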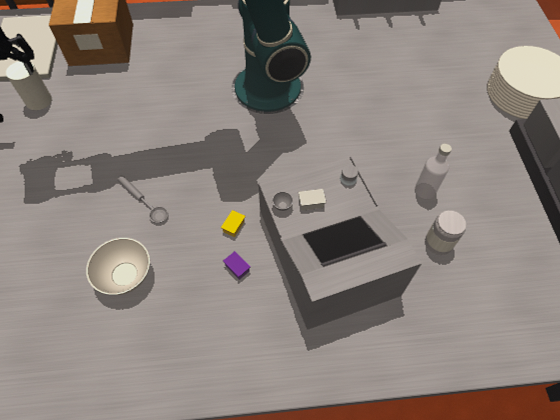

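The top view shows the bin with its black flap at (235,157), the tub at (254,201), the ramekin at (279,200) and the jar at (219,221). The scene view agrees. Next I measure them.

```bash
cat > h.py <<'E'
import numpy as np,cv2
def pts(f,mask):
    v,u=np.nonzero(mask&(f['d']>0));d=f['d'][v,u]
    c=np.linalg.inv(f['K'])@np.vstack([u,v,np.ones_like(u)])*d
    return ((c.T-f['t'])@f['R'])
def ray(K,R,t,uv,z):
    uv=np.atleast_2d(uv);r=(np.linalg.inv(K)@np.c_[uv,np.ones(len(uv))].T).T@R
    o=-R.T@t;return o+r*((z-o[2])/r[:,2])[:,None]
E
python3 - <<'E'
from h import *
np.set_printoptions(precision=4,suppress=True)
T=np.load('top1.npz');p=T['p'].astype(int);g=p.max(2)
roi=np.zeros(g.shape,bool);roi[120:195,195:285]=1
def big(m):
    n,l,s,c=cv2.connectedComponentsWithStats(m.astype(np.uint8));return l==1+np.argmax(s[1:,4])
fl=big((g<40)&roi);P=pts(T,fl);
A=np.c_[P[:,:2],np.ones(len(P))];print('flap',len(P),np.linalg.lstsq(A,P[:,2],rcond=None)[0],P.min(0),P.max(0))
r=cv2.minAreaRect(P[:,:2].astype(np.float32)*1000);print(r,cv2.boxPoints(r))
# bin shelf
allm=np.zeros(g.shape,bool);allm[100:260,180:310]=1
Q=pts(T,allm);sh=Q[(abs(Q[:,2]-.13)<.003)];r=cv2.minAreaRect(sh[:,:2].astype(np.float32)*1000);print('shelf',len(sh),np.median(sh[:,2]),r,cv2.boxPoints(r))
hood=Q[abs(Q[:,2]-.189)<.003];r=cv2.minAreaRect(hood[:,:2].astype(np.float32)*1000);print('hood',len(hood),r,cv2.boxPoints(r))
roi[:]=0;roi[190:213,238:270]=1
tb=big((p.min(2)>190)&roi);c=np.argwhere(tb)[:,::-1]
W=ray(T['K'],T['R'],T['t'],c,.158);r=cv2.minAreaRect(W[:,:2].astype(np.float32)*1000);print('tub',tb.sum(),W.mean(0),np.median(pts(T,tb)[:,2]),r)
for n,(u,v,z) in dict(ram=(279,200,.158),jar=(219,221,.164)).items():print(n,ray(T['K'],T['R'],T['t'],(u,v),z))
for b in('top','scene'):
    im=cv2.imread(f'pics/{b}1.png');q=(slice(100,260),slice(180,330)) if b=='top' else (slice(145,305),slice(240,390))
    globals()[b]=cv2.resize(im[q],None,fx=2.66,fy=2.66,interpolation=cv2.INTER_CUBIC)
cv2.imwrite('pics/crop1.png',np.hstack([top,scene]))
E
```

```text
flap 1904 [ 0.4829  0.1234 -0.1726] [0.5889 0.039  0.1275] [0.7182 0.1975 0.1871]
((653.3038330078125, 118.72721862792969), (100.82855224609375, 141.82728576660156), 14.201581001281738) [[587.0328 175.1053]
 [621.8278  37.6125]
 [719.5749  62.3492]
 [684.7798 199.842 ]]
shelf 3530 0.13018466418586955 ((547.2288818359375, 91.51868438720703), (231.55810546875, 249.75506591796875), 13.686492919921875) [[405.1902 185.4559]
 [464.2845 -57.2073]
 [689.2676  -2.4186]
 [630.1732 240.2447]]
hood 1839 ((736.4159545898438, 139.18016052246094), (81.0256118774414, 249.6981201171875), 14.209814071655273) [[666.4955 250.2644]
 [727.7899   8.2063]
 [806.3364  28.0959]
 [745.0421 270.1541]]Traceback (most recent call last):
  File "<stdin>", line 15, in <module>
  File "<stdin>", line 6, in big
    return _wrapfunc(a, 'argmax', axis=axis, out=out, **kwds)
    return bound(*args, **kwds)
ValueError: attempt to get argmax of an empty sequence
```

```bash
cat > m.py <<'E'
from h import *
np.set_printoptions(precision=4,suppress=True)
T=np.load('top1.npz');p=T['p'].astype(int)
P=np.full(p.shape,np.nan);P[T['d']>0]=pts(T,T['d']>0)
yaw=np.radians(14.1);lip=np.array([.601,.1055]);R2=np.array([[np.cos(yaw),-np.sin(yaw)],[np.sin(yaw),np.cos(yaw)]])
B=(P[...,:2]-lip)@R2
m=(P[...,2]>.142)&(B[...,0]>-.165)&(B[...,0]<-.02)&(abs(B[...,1])<.12)
n,l,s,c=cv2.connectedComponentsWithStats(m.astype(np.uint8))
for i in range(1,n):
    if s[i,4]<20: continue
    k=l==i;z=np.percentile(P[k][:,2],90)
    W=ray(T['K'],T['R'],T['t'],np.argwhere(k)[:,::-1],z);b=((W[:,:2]-lip)@R2*1000).astype(np.float32)
    print(c[i],s[i,4],'z',z,'world',W.mean(0),'bin',b.mean(0),'ext',b.min(0),b.max(0),cv2.minAreaRect(b),p[k].mean(0))
for b in('top','scene'):
    im=cv2.imread(f'pics/{b}1.png');q=(slice(100,260),slice(180,330)) if b=='top' else (slice(145,305),slice(240,390))
    globals()[b]=cv2.resize(im[q],None,fx=2.66,fy=2.66,interpolation=cv2.INTER_CUBIC)
cv2.imwrite('pics/crop1.png',np.hstack([top,scene]))
E
python3 m.py
```

```text
[278.75   199.6711] 152 z 0.15956811367637144 world [ 0.5391 -0.0045  0.1596] bin [-86.8687 -91.5507] ext [-112.5445 -115.8828] [-62.543 -66.76 ] ((-87.90582275390625, -92.01341247558594), (47.87007522583008, 47.84189987182617), 31.30546760559082) [120.0921 115.9539 110.1711]
[253.8653 200.5286] 297 z 0.1607847762045839 world [0.5361 0.0655 0.1608] bin [-72.6758 -23.0341] ext [-97.2053 -55.0316] [-48.1144   8.7711] ((-72.62885284423828, -22.805870056152344), (59.17551803588867, 39.77446365356445), 79.23552703857422) [193.9125 189.5825 174.0135]
[217.6566 222.4398] 166 z 0.16668300388574053 world [0.4737 0.1653 0.1667] bin [-108.8967   88.9996] ext [-128.2422   67.5593] [-89.6326 108.6416] ((-109.26457977294922, 88.12921905517578), (39.2052001953125, 36.222808837890625), 76.24928283691406) [155.1145 150.4398 143.8916]
```

View pics/crop1.png

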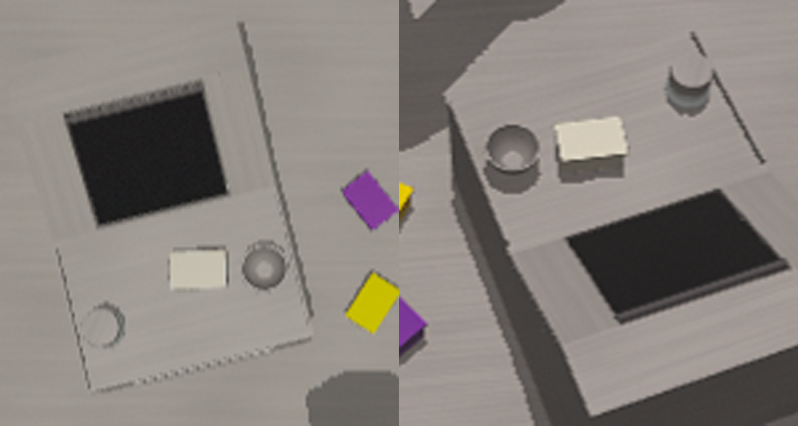

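The crop shows the tub at bin (-73,-23) mm, turned about -11° relative to the bin. The ramekin is at bin (-87,-92) and the jar at (-109,+89). The lip is near world (0.601,0.1055) and the bin yaw is about 14.1°.

My plan is to set the jaw axis along bin x, with the open fingers straddling the tub. The front finger pushes the flap and the rear finger follows and pushes the tub. First I move over there, high up.

Call:
{"op": "move_arm", "data": {
  "deltas": [
    [[0, 0, 0.3], [1, 1, 0.7], -1],
    [[0, 0, 0.3], [1, 1, 0.7], -1],
    [[0, 0, 0.3], [1, 1, 0.7], -1]
  ]
}}

```text
time: 0.48
tool_pos: [0.2647, -0.5536, 0.3028]
tcp_rot: [2.939, 1.107, 0.001]
wrist_force: [-0.4, -0.3, 0.7]
width: 1.001
```

Call:
{"op": "move_arm", "data": {
  "deltas": [
    [[0, 0, 0.3], [1, 1, 0], -1],
    [[0, 0, 0.3], [1, 1, 0], -1],
    [[0, 0, 0.3], [1, 1, 0], -1]
  ]
}}

```text
time: 0.85
tool_pos: [0.365, -0.4521, 0.3009]
tcp_rot: [-2.598, -1.765, -0.002]
wrist_force: [-0.3, 0.1, -0.6]
width: 1.0
```

Call:
{"op": "move_arm", "data": {
  "deltas": [
    [[0, 0, 0.3], [1, 1, 0], -1],
    [[0, 0, 0.3], [1, 1, 0], -1],
    [[0, 0, 0.3], [1, 1, 0], -1]
  ]
}}

```text
time: 1.23
tool_pos: [0.4649, -0.352, 0.3007]
tcp_rot: [-2.114, -2.323, -0.002]
wrist_force: [-0.1, -0.9, 1.2]
width: 0.996
```

Call:
{"op": "move_arm", "data": {
  "deltas": [
    [[0, 0, 0.1], [0.73, 1, 0], -1],
    [[0, 0, 0.1], [0.73, 1, 0], -1]
  ]
}}

```text
time: 1.48
tool_pos: [0.5364, -0.2538, 0.3007]
tcp_rot: [-1.934, -2.475, 0.0]
wrist_force: [1.3, -0.7, -0.8]
width: 0.999
```

Call:
{"op": "move_arm", "data": {
  "deltas": [
    [[0, 0, 0], [0, 1, 0], -1],
    [[0, 0, 0], [0, 1, 0], -1]
  ]
}}

```text
time: 1.72
tool_pos: [0.5358, -0.1522, 0.3005]
tcp_rot: [-1.931, -2.476, 0.0]
wrist_force: [-0.2, -0.7, 0.7]
width: 1.0
```

Call:
{"op": "move_arm", "data": {
  "deltas": [
    [[0, 0, 0], [0, 1, 0], -1],
    [[0, 0, 0], [0, 1, 0], -1]
  ]
}}

```text
time: 1.98
tool_pos: [0.5353, -0.0525, 0.3008]
tcp_rot: [-1.932, -2.476, -0.0]
wrist_force: [1.2, -0.2, -0.1]
width: 1.002
```

Call:
{"op": "move_arm", "data": {
  "deltas": [
    [[0, 0, 0], [0, 1, 0], -1],
    [[0, 0, 0], [0, 1, 0], -1],
    [[0, 0, 0], [0, 1, 0], -1]
  ]
}}

```text
time: 2.35
tool_pos: [0.5354, 0.0474, 0.3007]
tcp_rot: [-1.929, -2.478, 0.0]
wrist_force: [0.2, -1.0, 0.4]
width: 1.002
```

Call:
{"op": "move_arm", "data": {
  "deltas": [
    [[0, 0, 0], [0.01, 0.18, -0.9], -1],
    [[0, 0, 0], [0.01, 0.18, -0.9], -1],
    [[0, 0, 0], [0.01, 0.18, -0.9], -1],
    [[0, 0, 0], [0.01, 0.18, -0.9], -1]
  ]
}}

```text
time: 2.85
tool_pos: [0.5379, 0.0622, 0.2126]
tcp_rot: [1.935, 2.473, 0.001]
wrist_force: [0.4, -0.2, -0.1]
width: 0.996
```

```bash
python3 - <<'E'
from workcell import status, read_camera, camera_info
import cv2,numpy as np
print(status.read_state()['tool_pos'])
i=camera_info("wrist");p,d=read_camera("wrist");np.savez("wrist2.npz",p=p,d=d,**i);print(i)
q,e=read_camera("scene")
c=cv2.resize(q[80:320,200:440],(420,420),interpolation=cv2.INTER_CUBIC)
cv2.imwrite("pics/w2.png",cv2.resize(np.hstack([p,c]),(800,343))[:,:,::-1])
E
```

```text
[0.53785204 0.06217405 0.21259927]
{'K': array([[325.1922621 ,   0.        , 275.78828067],
       [  0.        , 325.1922621 , 204.87331789],
       [  0.        ,   0.        ,   1.        ]]), 'R': array([[ 0.97098324,  0.23913983,  0.00192014],
       [ 0.22667042, -0.92285373,  0.31138643],
       [ 0.0762369 , -0.30191576, -0.95028144]]), 't': array([-0.53679237, -0.09819864,  0.33910943])}
```

View pics/w2.png

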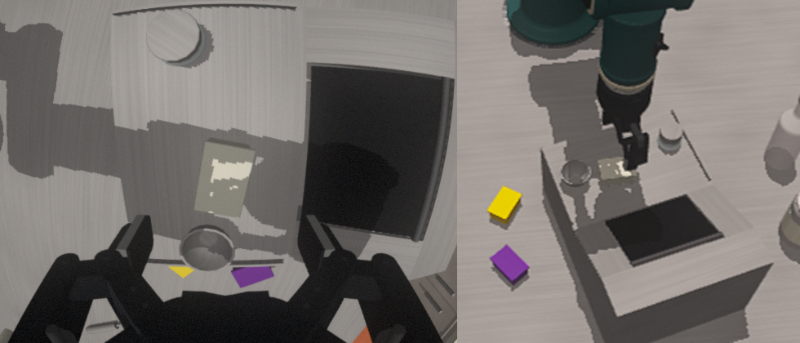

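The wrist view shows the fingers either side, the tub at (225,178) between them, and the flap on the right. I'll use the wrist depth to get the finger tips, the tub and the lip in bin axes.

```bash
cat > w.py <<'E'
import numpy as np,cv2,sys
np.set_printoptions(precision=1,suppress=True)
yaw=np.radians(14.1);lip=np.array([.601,.1055]);R2=np.array([[np.cos(yaw),-np.sin(yaw)],[np.sin(yaw),np.cos(yaw)]])
def cloud(T):
    K=T['K'];v,u=np.mgrid[:420,:560].astype(float);x=(u-K[0,2])/K[0,0];y=(v-K[1,2])/K[1,1];r=np.hypot(x,y)+1e-9
    k=np.tan(r)/r;d=np.where((T['d']>0)&(r<1.4),T['d'],np.nan)
    P=np.dstack([x*k*d,y*k*d,d]);P=(P-T['t'])@T['R']
    return np.dstack([(P[...,:2]-lip)@R2,P[...,2]-.130])*1000
if __name__=='__main__':
    T=np.load(sys.argv[1]);B=cloud(T);p=T['p'].astype(int);u=np.mgrid[:420,:560][1]
    tcp=np.array(eval(sys.argv[2]));print('tcp bin',(tcp[:2]-lip)@R2*1000,(tcp[2]-.13)*1000)
    dark=(p.max(2)<45)&(B[...,2]>float(sys.argv[3]))
    for n,m in(('rear',dark&(u<275)),('front',dark&(u>275))):
        Q=B[m];t=Q[:,2].min();s=Q[Q[:,2]<np.percentile(Q[:,2],0.5)+15]
        print(n,len(Q),'zmin',np.percentile(Q[:,2],[0,.5,1,5]),'x',np.percentile(s[:,0],[1,50,99]),'y',np.percentile(s[:,1],[1,50,99]))
    m=(B[...,2]>20)&(B[...,2]<34)&(abs(B[...,0]+72)<32)&(abs(B[...,1]+23)<40)
    n,l,s,c=cv2.connectedComponentsWithStats(m.astype(np.uint8))
    if n>1:
        m=l==1+np.argmax(s[1:,4]);print('tub z',np.median(B[m][:,2]),cv2.minAreaRect(B[m][:,:2].astype(np.float32)))
    f=(p.max(2)<45)&(B[...,2]<54)&(B[...,2]>-5)&(B[...,0]>-20)&(abs(B[...,1])<60);F=B[f]
    if len(F)>50:
        print('flap',len(F),'xmin',np.percentile(F[:,0],[.3,1,5]),'fit x=a*z+b*y+c',np.linalg.lstsq(np.c_[F[:,2],F[:,1],np.ones(len(F))],F[:,0],rcond=None)[0])
    s=(abs(B[...,2])<6)&(B[...,0]<-30)&(B[...,0]>-160);print('shelf z',np.nanmedian(B[s][:,2]))
E
python3 w.py wrist2.npz "[.5379,.0622,.2126]" 60
```

```text
tcp bin [-71.7 -26.6] 82.60000000000001
rear 19603 zmin [ 94.6  99.8 103.1 120.2] x [-127.9 -115.3 -114.8] y [-35.4 -21.8 -14.2]
front 19784 zmin [ 94.9  99.5 102.3 119.5] x [-30.3 -29.8 -16.9] y [-36.  -21.7 -14.6]
tub z 26.73545531933505 ((-74.46221923828125, -22.490375518798828), (61.207542419433594, 40.215511322021484), 79.1989517211914)
flap 24304 xmin [2.2 3.1 7.9] fit x=a*z+b*y+c [ 2.   0.  -0.1]
shelf z -1.1898266614666086
```

Everything agrees: the flap plane fits x = 2z at lip 0, and the tips sit 12 mm above the TCP. I narrow the jaws a little so the rear finger can push the tub further past the lip, then re-measure while still clear.

Call:
{"op": "move_arm", "data": {
  "deltas": [
    [[0, 0, 0], [0, 0.02, 0], -0.7],
    [[0, 0, 0], [0, 0.02, 0], -0.7],
    [[0, 0, 0], [0, 0.02, 0], -0.7],
    [[0, 0, 0], [0, 0.02, 0], -0.7]
  ],
  "grip_force": 20
}}

```text
time: 3.45
tool_pos: [0.5369, 0.065, 0.2113]
tcp_rot: [1.935, 2.475, -0.0]
wrist_force: [-0.5, 0.1, -0.0]
width: 0.853
```

```bash
python3 - <<'E'
from workcell import status, read_camera, camera_info
import numpy as np
i=camera_info("wrist");p,d=read_camera("wrist");np.savez("wrist3.npz",p=p,d=d,**i)
E
python3 w.py wrist3.npz "[.5379,.0642,.2110]" 60
```

```text
tcp bin [-71.3 -24.7] 80.99999999999999
rear 19794 zmin [ 88.9  95.2  98.6 117.9] x [-121.5 -109.1 -108.6] y [-32.1 -17.7 -11.3]
front 19976 zmin [ 89.6  94.9  98.1 117.2] x [-36.9 -36.3 -23.1] y [-32.4 -17.7 -11.5]
tub z 26.74713240176689 ((-74.44917297363281, -22.243057250976562), (60.755367279052734, 40.37229919433594), 79.25553131103516)
flap 23945 xmin [2.1 3.1 8.2] fit x=a*z+b*y+c [ 2.  -0.  -0.2]
shelf z -1.1968975182791441
```

Call:
{"op": "move_arm", "data": {
  "deltas": [
    [[0, 0, 0], [0, 0, 0], -1],
    [[0, 0, 0], [0, 0, -0.2], -1],
    [[0, 0, 0], [0, 0, -0.4], -1],
    [[0, 0, 0], [0, 0, -0.55], -1],
    [[0, 0, 0], [0, 0, -0.7], -1],
    [[0, 0, 0], [0, 0, -0.8], -1],
    [[0, 0, 0], [0, 0, -0.85], -1],
    [[0, 0, 0], [0, 0, -0.85], -1],
    [[0, 0, 0], [0, 0, -0.85], -1]
  ]
}}

```text
time: 4.62
tool_pos: [0.5374, 0.065, 0.1269]
tcp_rot: [1.934, 2.474, 0.001]
wrist_force: [-0.0, 0.6, 0.6]
width: 1.002
```

```bash
python3 - <<'E'
from workcell import status, read_camera, camera_info
import numpy as np,cv2
print(status.read_state()['tool_pos'],status.read_state()['wrist_force'])
i=camera_info("wrist");p,d=read_camera("wrist");np.savez("wrist4.npz",p=p,d=d,**i)
q,e=read_camera("scene")
c=cv2.resize(q[110:310,220:420],(420,420),interpolation=cv2.INTER_CUBIC)
cv2.imwrite("pics/w4.png",cv2.resize(np.hstack([p,c]),(800,343))[:,:,::-1])
E
python3 w.py wrist4.npz "[.5369,.065,.126]" 5
```

```text
[0.53744729 0.0649997  0.12690239] [-0.02751632  0.60975035  0.62308035]
tcp bin [-72.  -23.7] -4.0000000000000036
rear 19900 zmin [ 9.1 13.7 16.8 33.4] x [-128.  -115.  -114.4] y [-33.1 -18.6 -11.3]
front 48711 zmin [5.  5.2 5.5 7.4] x [-29.4  24.1  41.2] y [-45.8  19.   70.3]
tub z 26.765429842737348 ((-74.36692810058594, -22.342350006103516), (61.13746643066406, 40.19905471801758), 78.70308685302734)
flap 29248 xmin [-18.7 -16.1   3.6] fit x=a*z+b*y+c [ 1.8 -0.   2.9]
shelf z -1.2341607060899622
```

View pics/w4.png

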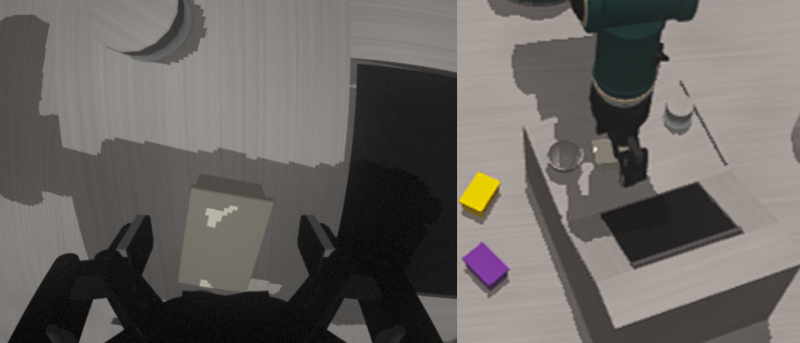

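The tub is straddled and the tips are about 9 mm above the shelf. Now I push along bin x.

Call:
{"op": "move_arm", "data": {
  "deltas": [
    [[0, 0, 0], [0.08, 0.02, -0.005], -1],
    [[0, 0, 0], [0.16, 0.04, -0.01], -1],
    [[0, 0, 0], [0.24, 0.06, -0.01], -1],
    [[0, 0, 0], [0.32, 0.08, -0.01], -1],
    [[0, 0, 0], [0.4, 0.1, -0.01], -1],
    [[0, 0, 0], [0.48, 0.12, -0.01], -1],
    [[0, 0, 0], [0.54, 0.135, -0.01], -1],
    [[0, 0, 0], [0.54, 0.135, -0.01], -1]
  ]
}}

```text
time: 5.72
tool_pos: [0.5917, 0.0786, 0.1254]
tcp_rot: [1.934, 2.475, 0.001]
wrist_force: [-0.2, 1.2, 1.1]
width: 0.998
```

```bash
sed -i 's/abs(B\[...,0\]+72)<32/abs(B[...,0]+47)<60/' w.py; python3 - <<'E'
from workcell import status, read_camera, camera_info
import numpy as np,cv2
print(status.read_state()['tool_pos'],status.read_state()['wrist_force'])
i=camera_info("wrist");p,d=read_camera("wrist");np.savez("wrist5.npz",p=p,d=d,**i)
q,e=read_camera("scene")
c=cv2.resize(q[110:310,220:420],(420,420),interpolation=cv2.INTER_CUBIC)
cv2.imwrite("pics/w5.png",cv2.resize(np.hstack([p,c]),(800,343))[:,:,::-1])
E
python3 w.py wrist5.npz "[.5915,.0785,.125]" 5
```

```text
[0.59171468 0.07864984 0.12539849] [-0.16448683  1.17923807  1.12571139]
tcp bin [-15.8 -23.9] -5.000000000000004
rear 18665 zmin [15.8 28.  30.3 48. ] x [-71.9 -59.1 -58.5] y [-32.6 -17.8 -11.4]
front 58171 zmin [5.  5.3 5.6 8.2] x [26.4 40.9 54.2] y [-63.5  24.   67.2]
tub z 26.783947500961443 ((-45.77574157714844, -18.2882137298584), (54.33606719970703, 61.289276123046875), 0.12776821851730347)
flap 46701 xmin [13.  14.2 18.6] fit x=a*z+b*y+c [ 1.5  0.1 20.9]
shelf z -1.2516879146716453
```

View pics/w5.png

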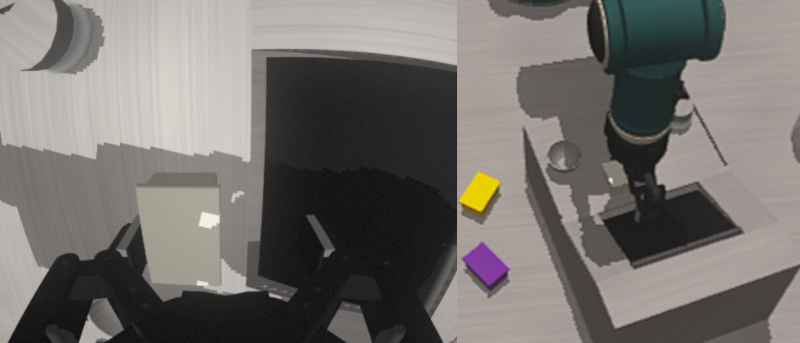

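The tub has squared up against the rear finger and the front finger is opening the flap. I continue to about 96 mm beyond the lip.

Call:
{"op": "move_arm", "data": {
  "deltas": [
    [[0, 0, 0], [0.08, 0.02, 0], -1],
    [[0, 0, 0], [0.16, 0.04, 0], -1],
    [[0, 0, 0], [0.24, 0.06, 0], -1],
    [[0, 0, 0], [0.32, 0.08, 0], -1],
    [[0, 0, 0], [0.4, 0.1, 0], -1],
    [[0, 0, 0], [0.48, 0.12, 0], -1],
    [[0, 0, 0], [0.54, 0.135, 0], -1],
    [[0, 0, 0], [0.54, 0.135, 0], -1]
  ]
}}

```text
time: 6.82
tool_pos: [0.6356, 0.0897, 0.1256]
tcp_rot: [-1.926, -2.465, 0.025]
wrist_force: [-40.1, -10.2, 24.1]
width: 0.999
```

```bash
python3 - <<'E'
from workcell import status, read_camera, camera_info
import numpy as np,cv2
print(status.read_state()['tool_pos'],status.read_state()['wrist_force'])
i=camera_info("wrist");p,d=read_camera("wrist");np.savez("wrist6.npz",p=p,d=d,**i)
q,e=read_camera("scene")
c=cv2.resize(q[110:310,220:420],(420,420),interpolation=cv2.INTER_CUBIC)
cv2.imwrite("pics/w6.png",cv2.resize(np.hstack([p,c]),(800,343))[:,:,::-1])
E
python3 w.py wrist6.npz "[.6455,.092,.125]" 5
```

```text
[0.63556087 0.08968214 0.12562811] [-40.09605456 -10.24836738  24.14001433]
tcp bin [ 39.9 -23.9] -5.000000000000004
rear 16641 zmin [10.6 20.7 25.  44.3] x [-24.7 -13.1 -12.5] y [-32.6 -24.1 -12.2]
front 43120 zmin [ 5.   5.6  6.2 10.3] x [71.8 83.1 88.3] y [-60.8  24.2  65.8]
tub z 27.451315843552816 ((-14.715703010559082, -20.531478881835938), (14.702113151550293, 23.021812438964844), 37.92644500732422)
flap 29259 xmin [-15.2 -13.2  72.2] fit x=a*z+b*y+c [ 0.4  0.2 71.9]
shelf z -1.2504585016239744
```

View pics/w6.png

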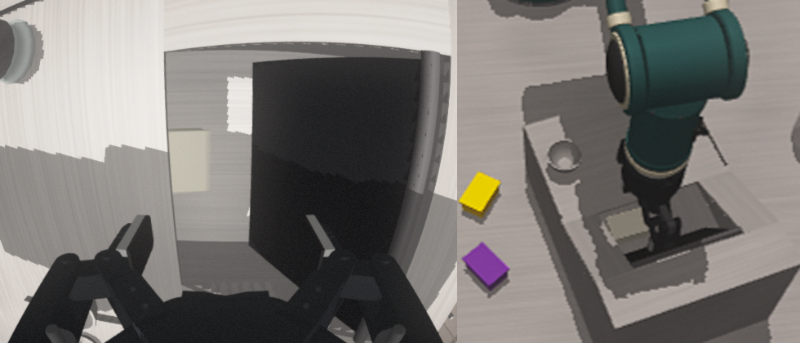

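The tub has dropped: it shows at (188,160), below the lip. The wrist force is about 41 N because something is bearing on the hood or hinge, so I back out straight away.

Call:
{"op": "move_arm", "data": {
  "deltas": [
    [[0, 0, 0], [-0.2, -0.05, 0], -1],
    [[0, 0, 0], [-0.3, -0.075, 0], -1],
    [[0, 0, 0], [-0.4, -0.1, 0], -1],
    [[0, 0, 0], [-0.5, -0.125, 0], -1],
    [[0, 0, 0], [-0.6, -0.15, 0], -1],
    [[0, 0, 0], [-0.7, -0.175, 0], -1],
    [[0, 0, 0], [-0.8, -0.2, 0], -1],
    [[0, 0, 0], [-0.9, -0.225, 0], -1],
    [[0, 0, 0], [-1, -0.25, 0], -1],
    [[0, 0, 0], [-1, -0.25, 0], -1]
  ]
}}

```text
time: 8.18
tool_pos: [0.544, 0.0668, 0.1252]
tcp_rot: [-1.935, -2.475, 0.001]
wrist_force: [0.1, 0.4, 0.4]
width: 0.998
```

Call:
{"op": "move_arm", "data": {
  "deltas": [
    [[0, 0, 0], [-0.1, -0.02, 0.1], -1],
    [[0, 0, 0], [-0.1, -0.02, 0.4], -1],
    [[0, 0, 0], [-0.1, -0.02, 0.8], -1],
    [[0, 0, 0], [-0.1, -0.02, 1], -1],
    [[0, 0, 0], [-0.1, -0.02, 1], -1]
  ]
}}

```text
time: 8.8
tool_pos: [0.5365, 0.0651, 0.2283]
tcp_rot: [1.932, 2.472, 0.006]
wrist_force: [0.2, -0.2, -0.5]
width: 1.0
```

Call:
{"op": "move_arm", "data": {
  "deltas": [
    [[0, 0, 0], [0, -1, 1], -1],
    [[0, 0, 0], [0, -1, 1], -1],
    [[0, 0, 0], [0, -1, 1], -1]
  ]
}}

```text
time: 9.18
tool_pos: [0.5358, -0.0372, 0.3278]
tcp_rot: [1.935, 2.47, 0.003]
wrist_force: [1.2, 0.9, -0.5]
width: 0.997
```

Call:
{"op": "move_arm", "data": {
  "deltas": [
    [[0, 0, 0], [0, -1, 0], -1],
    [[0, 0, 0], [0, -1, 0], -1],
    [[0, 0, 0], [0, -1, 0], -1],
    [[0, 0, 0], [0, -1, 0], -1]
  ]
}}

```text
time: 9.68
tool_pos: [0.5343, -0.1341, 0.3236]
tcp_rot: [-1.933, -2.472, 0.0]
wrist_force: [0.4, 0.9, 0.1]
width: 1.004
```

```bash
python3 - <<'E'
from workcell import status, read_camera, camera_info
from h import *;from w import cloud,lip,R2
T=np.load('wrist6.npz');B=cloud(T);
q=B[185:206,210:250].reshape(-1,3);print('tub patch',np.nanmedian(q,0))
print(status.read_state()['wrist_force'])
out=[]
for n in("scene","top"):
    p,d=read_camera(n);f=dict(p=p,d=d,**camera_info(n));np.savez(f"{n}7.npz",**f);out.append(p)
T=np.load('top1.npz');a=pts(T,T['d']>0)
P=np.full(T['p'].shape,np.nan);P[T['d']>0]=a
N=np.full(P.shape,np.nan);N[f['d']>0]=pts(f,f['d']>0)
for nm,X in(('before',P),('after',N)):
    b=(X[...,:2]-lip)@R2*1000;z=X[...,2]*1000-130
    m=(z>12)&(b[...,0]>-165)&(b[...,0]<-20)&(abs(b[...,1])<120)
    k,l,s,c=cv2.connectedComponentsWithStats(m.astype(np.uint8));print(nm,[(c[i],s[i,4]) for i in range(1,k) if s[i,4]>20])
    e=(b[...,0]>8)&(b[...,0]<100)&(abs(b[...,1])<62);print('flap z-x/2',np.nanpercentile((z-b[...,0]/2)[e],[5,50,95]))
diff=np.abs(out[1].astype(int)-T['p']).max(2)
cv2.imwrite('pics/end.png',np.hstack([cv2.resize(o,(400,300)) for o in out])[:,:,::-1])
E
```

```text
tub patch [ -8. -12. -97.]
[0.4 0.9 0.1]
before [(array([278.8, 199.7]), np.int32(152)), (array([253.9, 200.5]), np.int32(297)), (array([217.7, 222.4]), np.int32(166))]
flap z-x/2 [-4.7  0.5  4.9]
after [(array([278.8, 199.8]), np.int32(151)), (array([217.6, 222.5]), np.int32(165))]
flap z-x/2 [-5.   0.4  4.5]
```

View pics/end.png

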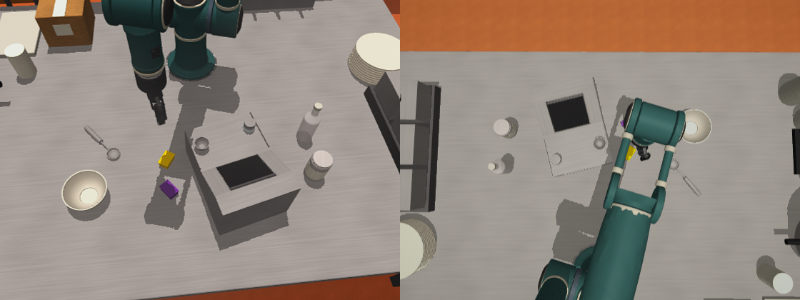

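The tub's top sits 97 mm below the shelf, so it is lying on the bin floor. The flap is shut, and the ramekin and jar have not moved.

```bash
python3 -c "
from workcell import order
print(order.finish_job())"
```

```text
the job is handed in; nothing more can be done
None
```

The tub is in the bin, the flap has swung shut, and the job was handed in at about 10 s of the 42 s. The one concern is a contact force near the 40 N limit at the end of the push.

**What I did:** I straddled the tub with the open jaws lined up along bin x. The front finger pushed the flap in and held it, while the rear finger slid the tub along the shelf and over the lip. The tub was never lifted, and neither the pictures nor the gap between the fingers suggests it touched the flap. I then backed straight out, rose and moved clear.

**What the last checks showed:**
- **Tub:** while the finger still held the flap, the tub's top read 97 mm below shelf level, which fits it resting on the bin floor. It is no longer on the shelf.
- **Flap:** it lies on the same plane as before the push.
- **Ramekin and jar:** both are within 0.1 pixel of their starting positions.
- **Other items:** they look undisturbed by eye; I did not measure them.
- **Robot:** it is clear of everything, with a wrist force of about 1 N.

**What disagreed:** the arm stopped about 10 mm short of the commanded end of the push. The wrist force read about 41 N horizontally and 24 N upward (48 N in all). I think the finger or gripper was bearing on the hood or hinge edge. That is far below the 120 N wrist limit, but if the gripper's body was what touched, it may have passed the 40 N limit. I backed off on the next move.

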